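Clear the plot and set the stepped tower into the city model

TASK

A steel drawing weight was left standing in the sunk square plot of the grey city model. Take it away and stand it upright on the round cork mat; then stand the two-step wooden tower upright in the empty plot, flat on its floor and square with the plot's sides.

Things in the scene. Friction and masses are not known exactly. Their poses are not given: they have to be found in the camera images.
- weight_center (a point): Drawing weight: a plain upright steel cylinder, 36 mm diameter, 60 mm tall, 0.3 to 0.6 kg, standing loose in the sunk plot of the city model. Point: its centre, half-way up; z is its axis, up. A twin weight near the table's far edge is not needed.
- tower_center (a point): Two-step tower, loose wooden model on the table, right of the robot: below 50 x 50 x 75 mm tall, above it a centred 32 x 32 x 35 mm part; 110 mm tall in all, 0.12 kg. Point: on its axis, 55 mm above its underside; x, y square to its faces, z up; 75 mm free around it. Not needed: nearby models of the same wood, a plain square block, a ridge-roofed house, a low slab.
- plot (a point): Sunk square plot, 76 x 76 mm, 4 mm deep, in the middle of the city model. Point: centre of its floor, 8 mm above the table; x, y along its sides, z up. The city model is a fixed grey board, 220 (x) by 260 (y) mm, its top 12 mm above the table; wooden houses up to 20 mm tall stand along its two y ends, none within 85 mm of the plot's centre.
- mat_top (a point): Round cork mat, 120 mm diameter, 5 mm thick, fixed on the table to the robot's left, empty. The point is the centre of its top face; z up.

How it is judged:
By the outcome, as a careful person would: the job done as asked, in the order asked, and still so for the second after the job is handed in, with the robot touching nothing.
It also fails if it takes over 64 s, if anything falls off the work surface, if the arm or the gripper's body presses on something with over 40 N, if the wrist force passes 120 N, or if a joint passes its speed limit or range.

ROBOT

A 6-joint arm with a two-finger parallel gripper is mounted at the origin on the work surface. World frame = base frame: x ahead of the robot, y to its left, z up, the work surface at z = 0. Lengths are in m, angles in rad, forces in N, time in s.
With the tool pointing down it reaches from about 0.3 to 0.825 m from the base axis. Payload 5.4 kg.
Tool frame: the origin (TCP) lies at the very end of the fingers, on their centre line; the grasp point (between the pads) lies 19 mm behind it; z points along the fingers, y is the line along which they close (so a half turn about z gives the same grasp; the last joint's range is limited). The gripper opens to 92 mm and grips with 3 to 60 N. Pads are 20 mm wide; open, the fingers measure 128 mm over their backs; the gripper's body (75 mm by 189 mm) begins 69 mm behind the grasp point.
Start: joints at [-1.53, 0.158, 1.597, -0, 1.386, -0.21], TCP at [0.143, -0.557, 0.215] pointing down, gripper open.
Joint ranges: [-2.91, 2.91], [-0.94, 2.29], [0.18, 2.7], [-1.29, 4.43], [0.17, 2.64], [-3, 3]. Speed limits (rad/s): [2.57, 2.57, 3.14, 3.14, 3.14, 3.14].

INTERFACE

Orientations are given as [roll, pitch, yaw] about the fixed x, y, z axes, in that order (R = Rz(yaw) Ry(pitch) Rx(roll)).
In Python, from station import robot, capture, boxes_of gives the robot as it stands.
- The arm moves only by the shell command python3 -m handwheel 'ROWS'. ROWS is JSON, a list that holds one entry, the list of rows, each a list of 7 numbers: the opening, from 0 (shut) to 1 (fully open), then the shift along the tool's x, y, z in units of 30 mm (1.0 is 30 mm), then the turn, a rotation vector about the tool's x, y, z in units of 8 degrees (1.0 is 8 degrees). In form: [[[jaw, dx, dy, dz, ax, ay, az], ...]]. A call has 1 to 5 rows; each row is the pose to reach, as a shift and turn from the pose commanded when the call began, along the tool's axes at that moment; what a row does not reach only later rows make up. A row lasts 1/8 s, in which the tool goes at most 62.5 mm and 10.7 degrees, less where a joint would pass 70% of its speed; a pose out of reach is approached as far as the arm can. A call with a gripper value outside its range is refused whole. The fingers move at their own pace and stop on an object; the grip force is fixed at half the most. Time passes only in rows, so rows that repeat a pose let the fingers close. It gives the time, the measured TCP pose, the force, the opening and the grip force at its end, in the units of the state.
- robot.sense(): the state, without advancing time (a new reading comes with each control period).
- capture(name): name is "side" or "top" or "wrist"; returns a dict with "frame" (384x512x3 uint8, blue, green, red), "camera_matrix" (3x3 intrinsics, pixels), "D" ([k1, k2, p1, p2, k3] as OpenCV has them; the pictures are not rectified), "xyz" and "rotation" of the camera in the world; the wrist camera has in their place "hand_eye" (4x4, takes a point from camera to tool coordinates, whose origin is the TCP and whose axes are the flange's). Camera axes: x right, y up, looking along -z (the intrinsics and any distortion apply to the point x, -y, -z); pixel columns grow to the right and rows downward; lengths in m; the calibration is good to about 2 mm. A picture is of the moment at which its call begins: read the wrist's pose just before it. There is no depth.
- robot.hand_in(): hands the job in; it is judged then, once.
Trained networks look in the newest picture that a camera, given by its name, has taken for a name from the list of things; names that differ only in an ending like _2 or _b are one class to them, and where a whole thing is asked for, a point or a joint stands for the part that bears it (a point fixed in the world has none). Each returns a list of dicts, best first, with "conf" (0 to 1); they miss things now and then, are a little off and sometimes report something else, mostly with a low value. They report only what shows in the picture. A call takes as long as a camera call.
- boxes_of(camera, query): "position" ([column, row] in pixels, amid what is visible of it).
The state is a dict: "clock": time; "joints": joint angles; "qd": joint speeds; "joint_efforts": joint torques, N m; "eef_pos": TCP position; "ee_rot": TCP orientation; "ft_force": force on the tool from outside, world axes, zero at the start; "torque": the same for the moment, N m; "grip_width": finger opening in m; "gripper_force": force on a finger pad.
Only numpy, scipy, OpenCV 4.12 (cv2) and the standard library are available. Lean on these libraries where they do the work, as an engineer would, in place of code of your own. Each camera call takes 0.05 s, during which the arm holds its last target. There are 200 camera calls.

## Working session

There is one attempt and no reset: what is moved stays moved. The work goes in short steps, Python scripts to look and compute and a shell command to move; the robot and the scene stay as the last step left them, time stands still between calls to the robot, and variables do not carry over. Pictures are saved under pics/ and viewed, at most 10 in all, crops included, and the job is handed in when it is done.

```bash
mkdir -p pics
cat > h.py <<'E'
import numpy as np, cv2
from scipy.spatial.transform import Rotation as R
from station import robot, capture, boxes_of
def cam(c,s=None):
    if 'xyz' in c:
        r=np.array(c['rotation'],float)
        if r.shape!=(3,3): r=R.from_euler('xyz',r).as_matrix()
        return np.array(c['xyz']),r
    T=np.eye(4);T[:3,:3]=R.from_euler('xyz',s['ee_rot']).as_matrix();T[:3,3]=s['eef_pos']
    T=T@np.array(c['hand_eye']);return T[:3,3],T[:3,:3]
def pix2z(c,p,z,s=None):
    o,r=cam(c,s)
    u=cv2.undistortPoints(np.array(p,float).reshape(-1,1,2),np.array(c['camera_matrix']),np.array(c['D'])).reshape(-1,2)
    d=np.c_[u[:,0],-u[:,1],-np.ones(len(u))]@r.T
    return o+d*((z-o[2])/d[:,2])[:,None]
def proj(c,P,s=None):
    o,r=cam(c,s); q=(np.array(P,float).reshape(-1,3)-o)@r; q=q*[1,-1,-1]
    return cv2.projectPoints(q,np.zeros(3),np.zeros(3),np.array(c['camera_matrix']),np.array(c['D']))[0].reshape(-1,2)
E
python3 - <<'E'
from h import *
s=robot.sense();print(s)
Z=dict(weight_center=.038,tower_center=.055,plot=.012,mat_top=.005)
for n in ['top','side']:
    c=capture(n);cv2.imwrite(f'pics/{n}0.png',c['frame']);print(n,c['xyz'],c['rotation'])
    for q,z in Z.items():
        for b in boxes_of(n,q)[:3]: print(q,b,pix2z(c,b['position'],z).round(4).tolist())
E
```

```text
{'clock': 0.0, 'joints': array([-1.53009150e+00,  1.59005725e-01,  1.59818307e+00, -5.66545722e-05,
        1.38620319e+00, -2.10092217e-01]), 'qd': array([ 0.00165231, -0.00084421,  0.0001066 ,  0.00176741,  0.00124317,
       -0.00077696]), 'joint_efforts': array([-3.93978371e-04, -3.85563076e+01, -3.22108376e+01,  7.01016770e-02,
        3.78212635e-02, -1.10790322e-04]), 'eef_pos': array([ 0.14264204, -0.5563978 ,  0.21366788]), 'ee_rot': array([-3.13982128e+00, -3.20800602e-04,  2.50807207e-01]), 'ft_force': array([-0.96075988, -0.50315552, -0.44179361]), 'torque': array([-0.02605206,  0.03548802, -0.00952323]), 'gripper_force': 0.0, 'grip_width': 0.09196441690312347}
top [ 0.31303718 -0.05408241  1.09878805] [ 0.20122781  0.00383668 -1.49148286]
weight_center {'position': [259.4, 161.2], 'conf': 0.48} [[0.6099, -0.0254, 0.038]]
tower_center {'position': [411.2, 212.6], 'conf': 0.87} [[0.5083, -0.3965, 0.055]]
plot {'position': [253.1, 171.3], 'conf': 0.79} [[0.59, -0.0111, 0.012]]
mat_top {'position': [121.5, 182.2], 'conf': 0.74} [[0.5381, 0.3192, 0.005]]
side [0.10490166 0.74940602 0.66006626] [ 0.9730083  -0.01432519 -2.67193837]
weight_center {'position': [217.1, 194.0], 'conf': 0.77} [[0.6084, -0.0287, 0.038]]
tower_center {'position': [298.8, 143.2], 'conf': 0.61} [[0.5139, -0.3914, 0.055]]
plot {'position': [216.6, 209.9], 'conf': 0.58} [[0.5904, 0.0053, 0.012]]
mat_top {'position': [157.8, 298.8], 'conf': 0.62} [[0.5396, 0.3235, 0.005]]
```

View pics/top0.png

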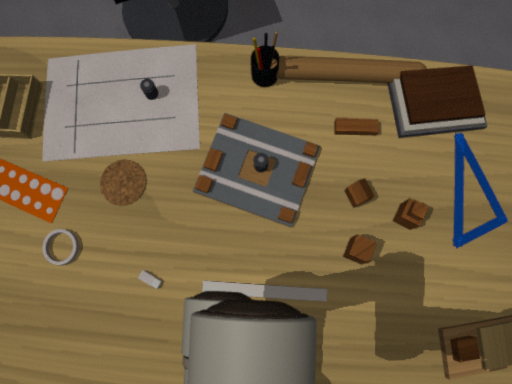

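View pics/side0.png

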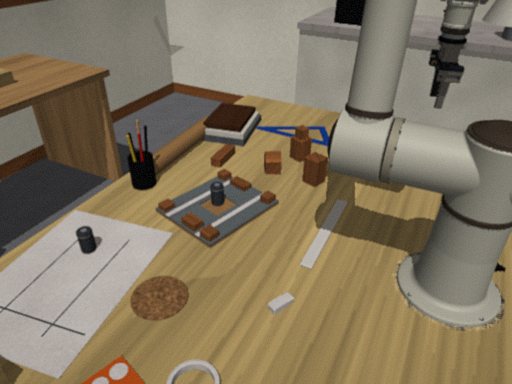

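The top view shows the board around (258,167) with the weight at (262,161). The tower is at (410,212), the mat at (123,182) and the twin weight at (149,89). The side view agrees: weight (217,194), tower (300,145), mat (159,298).

```bash
cat >> h.py <<'E'
def rows(pos,yaw,s=None):
    s=s or robot.sense()
    R0=R.from_euler('xyz',s['ee_rot']); Rt=R.from_euler('xyz',[np.pi,0,yaw])
    d=R0.inv().apply(np.array(pos)-s['eef_pos'])/.03
    t=np.degrees((R0.inv()*Rt).as_rotvec())/8
    print('row',d.round(3).tolist(),t.round(3).tolist())
E
python3 - <<'E'
from h import *
c=capture('top')
P=pix2z(c,[(226,114),(320,150),(292,224),(196,190)],.012);print(P.round(3),P.mean(0))
for i in range(4):
    d=P[(i+1)%4]-P[i];print(np.linalg.norm(d),np.degrees(np.arctan2(d[1],d[0])))
w=capture('wrist');print(w['hand_eye'],w['camera_matrix'])
rows([.55,-.03,.30],0.25)
E
```

```text
[[ 0.736  0.071  0.012]
 [ 0.659 -0.175  0.012]
 [ 0.466 -0.116  0.012]
 [ 0.531  0.126  0.012]] [ 0.59799616 -0.02352464  0.012     ]
0.2576171087026262 -107.5362396933833
0.20155691829344613 163.15954085820624
0.25105442605544165 74.80871374438749
0.21201472679743716 -15.043667173275587
[[-4.36168680e-06  9.65015704e-01  2.62192089e-01  7.36505530e-02]
 [ 9.99999012e-01  3.72799706e-04 -1.35547907e-03  1.19383597e-03]
 [-1.40580372e-03  2.62191824e-01 -9.65014752e-01 -1.69382526e-01]
 [ 0.00000000e+00  0.00000000e+00  0.00000000e+00  1.00000000e+00]] [[308.06557881   0.         254.29853744]
 [  0.         308.06557881 191.415378  ]
 [  0.           0.           1.        ]]
row [17.512, -13.647, -2.846] [0.0, -0.0, 0.006]
```

```bash
python3 -m handwheel '[[[1,17.5,-13.6,-2.8,0,0,3.8],[1,17.5,-13.6,-2.8,0,0,3.8],[1,17.5,-13.6,-2.8,0,0,3.8],[1,17.5,-13.6,-2.8,0,0,3.8],[1,17.5,-13.6,-2.8,0,0,3.8]]]'; python3 -c "
from h import *
rows([.55,-.03,.30],-0.28)"
```

```text
clock: 1.23
eef_pos: [0.3333, -0.3106, 0.2542]
ee_rot: [3.141, -0.001, -0.28]
ft_force: [1.3, -0.5, 0.2]
grip_width: 0.0921
gripper_force: 0.0
row [4.353, -10.987, -1.527] [0.004, -0.006, -0.002]
```

```bash
python3 -m handwheel '[[[1,4.35,-11,-1.5,0,0,0],[1,4.35,-11,-1.5,0,0,0],[1,4.35,-11,-1.5,0,0,0],[1,4.35,-11,-1.5,0,0,0],[1,4.35,-11,-1.5,0,0,0]]]'; python3 -m handwheel '[[[1,0.7,-1.9,-0.3,0,0,0],[1,0.7,-1.9,-0.3,0,0,0],[1,0.7,-1.9,-0.3,0,0,0]]]'; python3 -c "
from h import *
s=robot.sense();print(s['eef_pos'])
c=capture('wrist');cv2.imwrite('pics/w1.png',c['frame'])
for q,z in dict(weight_center=.038,plot=.008).items():
    for b in boxes_of('wrist',q)[:3]: print(q,b,pix2z(c,b['position'],z,s).round(4).tolist())
"
```

```text
clock: 1.85
eef_pos: [0.5227, -0.0648, 0.2936]
ee_rot: [3.141, -0.001, -0.28]
ft_force: [1.0, -0.4, 0.0]
grip_width: 0.0918
gripper_force: 0.0
clock: 2.22
eef_pos: [0.5573, -0.0178, 0.3018]
ee_rot: [3.141, 0.001, -0.279]
ft_force: [-0.6, -0.6, 0.1]
grip_width: 0.0919
gripper_force: 0.0
[ 0.55725775 -0.01782406  0.3017731 ]
weight_center {'position': [256.5, 125.6], 'conf': 0.91} [[0.6046, -0.0364, 0.038]]
plot {'position': [240.4, 117.6], 'conf': 0.71} [[0.6205, -0.0167, 0.008]]
```

View pics/w1.png

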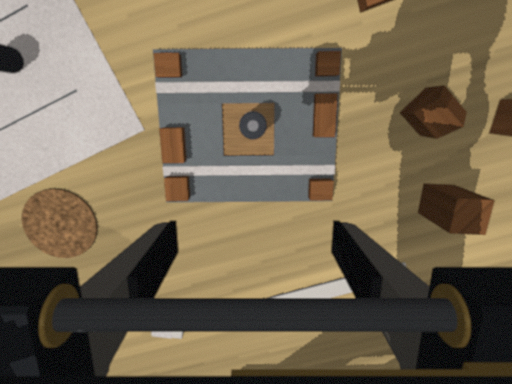

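The wrist view shows the plot (brown square) spanning about (222–274, 104–157), square with the image. The weight is inside it at about (253,125).

```bash
cat >> h.py <<'E'
def blob(c,box,smin,vmin=0):
    hsv=cv2.cvtColor(c['frame'],cv2.COLOR_BGR2HSV); x0,y0,x1,y1=box
    m=np.zeros(hsv.shape[:2],np.uint8); m[y0:y1,x0:x1]=((hsv[y0:y1,x0:x1,1]>smin)&(hsv[y0:y1,x0:x1,2]>vmin))*255
    k=max(cv2.findContours(m,cv2.RETR_EXTERNAL,cv2.CHAIN_APPROX_NONE)[0],key=cv2.contourArea)
    return k.reshape(-1,2).astype(float)
def rect(P):
    (cx,cy),(w,h),a=cv2.minAreaRect((P[:,:2]*1000).astype(np.float32)); return (round(cx/1000,4),round(cy/1000,4)),round(w,1),round(h,1),round(a%90,2)
E
python3 - <<'E'
from h import *
s=robot.sense();c=capture('wrist')
k=blob(c,(205,92,300,165),90,60)
print(k.min(0),k.max(0),rect(pix2z(c,k,.012,s)),rect(pix2z(c,k,.008,s)))
P=pix2z(c,[(154,48),(340,47),(336,200),(166,201)],.012,s);print(P.mean(0),np.linalg.norm(np.diff(P,axis=0),axis=1),rect(P))
t=capture('top');print(pix2z(t,proj(t,[0.604,-.03,.038]),.038))
g=cv2.cvtColor(c['frame'],cv2.COLOR_BGR2HSV)[104:150,232:280]
m=((g[...,2]<90)&(g[...,1]<110)).astype(np.uint8);x,y,w,h=cv2.boundingRect(m);print(x+232,y+104,w,h)
q=[(x+232+w/2,y+104+h/2)];print(pix2z(c,q,.068,s),pix2z(c,q,.038,s))
E
```

```text
[222. 103.] [272. 154.] ((0.6017, -0.0226), 73.2, 73.4, 74.44) ((0.6014, -0.0224), 73.8, 74.0, 74.44)
[ 0.60132617 -0.02555028  0.012     ] [0.25478007 0.21903828 0.26466151] ((0.6009, -0.0273), 264.7, 219.0, 74.19)
[[ 0.604 -0.03   0.038]]
239 104 41 35
[[ 0.60982115 -0.04273247  0.068     ]] [[ 0.60846674 -0.04289528  0.038     ]]
```

Run:
```python
from h import *
s=robot.sense();c=capture('wrist')
print(pix2z(c,[(253,126)],.068,s))
rows([.606,-.033,.10],-.272);rows([.606,-.033,.026],-.272)
```

```text
[[ 0.60693036 -0.03307604  0.068     ]]
row [1.698, 0.009, 6.736] [0.0, -0.0, -0.068]
row [1.698, 0.009, 9.203] [0.0, -0.0, -0.068]
```

```bash
python3 -m handwheel '[[[1,1.7,0,3,0,0,-0.07],[1,1.7,0,5,0,0,-0.07],[1,1.7,0,6.7,0,0,-0.07],[1,1.7,0,6.7,0,0,-0.07],[1,1.7,0,6.7,0,0,-0.07]]]'; python3 -c "
from h import *
rows([.606,-.033,.026],-.272)
s=robot.sense();c=capture('wrist');cv2.imwrite('pics/w2.png',c['frame']);print(boxes_of('wrist','weight_center'))
print(proj(c,[[.606,-.033,.068],[.6015,-.023,.012]],s))
"
```

```text
clock: 3.15
eef_pos: [0.6046, -0.0318, 0.0987]
ee_rot: [3.141, 0.005, -0.271]
ft_force: [0.7, 0.2, -0.1]
grip_width: 0.0918
gripper_force: 0.0
row [0.067, 0.025, 2.421] [0.001, 0.036, 0.008]
[{'position': [249.9, 207.8], 'conf': 0.57}]
[[253.45748387 217.02531179]
 [243.86155473 202.30234792]]
```

View pics/w2.png

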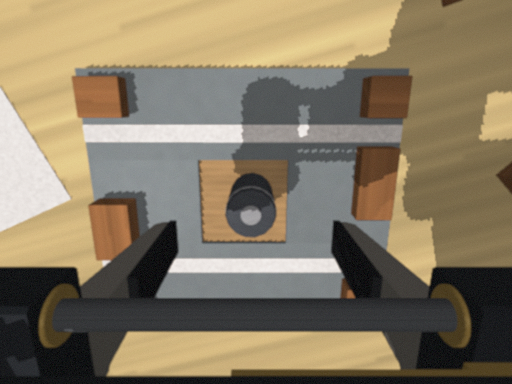

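The wrist view shows the weight's top at (251,212) and the plot centred at (243,201). The plot matches my prediction, and the weight is about 3 mm further along +x, so I correct for that and grasp.

```bash
python3 -m handwheel '[[[1,0.18,0,1.2,0,0.03,0],[1,0.18,0,2.42,0,0.03,0],[1,0.18,0,2.42,0,0.03,0],[0,0.18,0,2.42,0,0.03,0],[0,0.18,0,2.42,0,0.03,0]]]'; python3 -m handwheel '[[[0,0,0,0,0,0,0],[0,0,0,0,0,0,0],[0,0,0,0,0,0,0],[0,0,0,0,0,0,0]]]'
```

```text
clock: 3.88
eef_pos: [0.6137, -0.0337, 0.0312]
ee_rot: [-3.141, -0.009, -0.27]
ft_force: [0.2, -0.4, 0.4]
grip_width: 0.074
gripper_force: 0.0
clock: 4.38
eef_pos: [0.612, -0.0327, 0.0286]
ee_rot: [-3.14, -0.004, -0.27]
ft_force: [1.3, 2.1, 2.0]
grip_width: 0.0356
gripper_force: 30.0
```

```bash
python3 -m handwheel '[[[0,0,0,-1,0,0,0],[0,0,0,-2.5,0,0,0],[0,0,0,-4,0,0,0],[0,0,0,-4,0,0,0]]]'; python3 -c "
from h import *
rows([.539,.321,.15],-.272)
t=capture('top');k=blob(t,(95,155,152,210),110)
print(boxes_of('top','mat_top'))
"
```

```text
clock: 4.88
eef_pos: [0.6137, -0.0337, 0.152]
ee_rot: [3.142, -0.012, -0.27]
ft_force: [0.9, -0.5, -3.7]
grip_width: 0.0356
gripper_force: 30.0
row [-5.553, -10.732, 0.001] [0.0, -0.083, 0.015]
[{'position': [121.6, 182.1], 'conf': 0.58}]
```

```bash
python3 -m handwheel '[[[0,-0.8,-1.6,0,0,0,0],[0,-1.8,-3.5,0,0,0,0],[0,-2.6,-5,0,0,0,0],[0,-3.5,-6.7,0,0,0,0],[0,-4.2,-8.2,0,0,0,0]]]'; python3 -m handwheel '[[[0,-0.7,-1.3,0,0,0,0],[0,-1.3,-2.5,0,0,0,0],[0,-1.3,-2.5,0,0,0,0],[0,-1.3,-2.5,0,0,0,0]]]';  python3 -c "
from h import *
s=robot.sense();rows([.539,.321,.0265],-.272)
t=capture('wrist');cv2.imwrite('pics/w3.png',t['frame'])
b=boxes_of('wrist','mat_top');print(b,[pix2z(t,x['position'],.005,s) for x in b])
a=np.linspace(0,6.28,60);P=proj(t,np.c_[.539+.06*np.cos(a),.321+.06*np.sin(a),0*a+.005],s)
f=t['frame'].copy();cv2.polylines(f,[P.astype(int)],True,(0,255,0));cv2.imwrite('pics/w3.png',f)
"
```

```text
clock: 5.6
eef_pos: [0.5524, 0.2391, 0.144]
ee_rot: [3.139, 0.002, -0.269]
ft_force: [0.1, 0.1, -4.2]
grip_width: 0.0354
gripper_force: 30.0
clock: 6.1
eef_pos: [0.5364, 0.3194, 0.1449]
ee_rot: [3.138, -0.001, -0.27]
ft_force: [0.1, -0.1, -3.7]
grip_width: 0.0357
gripper_force: 30.0
row [0.065, -0.088, 3.947] [0.023, -0.005, 0.016]
[] []
```

View pics/w3.png

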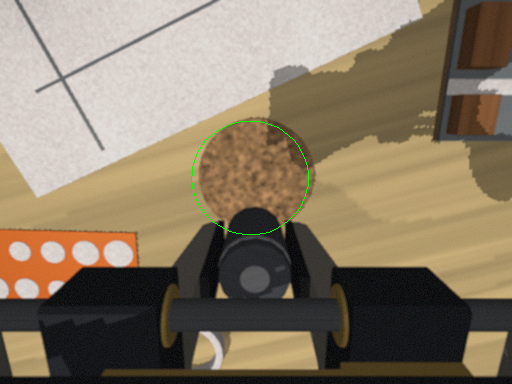

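The wrist view shows the held weight upright. The mat is centred near (256,177), about 5 px right of my drawn circle, so I shift slightly and lower.

```bash
python3 -m handwheel '[[[0,0.07,0.08,1.5,0,0,0],[0,0.07,0.08,2.8,0,0,0],[0,0.07,0.08,3.5,0,0,0],[0,0.07,0.08,3.8,0,0,0],[0,0.07,0.08,3.8,0,0,0]]]'; python3 -m handwheel '[[[0,0,0,0.05,0,0,0],[0,0,0,0.1,0,0,0],[0,0,0,0.1,0,0,0]]]'
```

```text
clock: 6.82
eef_pos: [0.5402, 0.3173, 0.0343]
ee_rot: [-3.141, -0.005, -0.27]
ft_force: [-1.0, -0.3, -4.2]
grip_width: 0.0357
gripper_force: 30.0
clock: 7.2
eef_pos: [0.5399, 0.3175, 0.0312]
ee_rot: [-3.141, -0.005, -0.27]
ft_force: [-0.4, 1.1, -4.1]
grip_width: 0.0351
gripper_force: 30.0
```

```bash
python3 -m handwheel '[[[0,0,0,0.06,0,0,0],[0,0,0,0.1,0,0,0],[0,0,0,0.1,0,0,0]]]'; python3 -m handwheel '[[[0,0,0,0.03,0,0,0],[0,0,0,0.06,0,0,0],[0,0,0,0.06,0,0,0]]]'
```

```text
clock: 7.58
eef_pos: [0.5395, 0.3173, 0.0275]
ee_rot: [3.141, -0.004, -0.27]
ft_force: [0.3, 0.3, -4.2]
grip_width: 0.0355
gripper_force: 30.0
clock: 7.95
eef_pos: [0.5396, 0.3173, 0.0258]
ee_rot: [3.141, -0.004, -0.27]
ft_force: [-0.1, -0.7, -4.0]
grip_width: 0.0354
gripper_force: 30.0
```

```bash
python3 -m handwheel '[[[0,0,0,0.03,0,0,0],[0,0,0,0.06,0,0,0],[0,0,0,0.06,0,0,0]]]'
```

```text
clock: 8.32
eef_pos: [0.5399, 0.3174, 0.0255]
ee_rot: [3.141, -0.004, -0.27]
ft_force: [-3.2, -0.8, 6.8]
grip_width: 0.0353
gripper_force: 30.0
```

```bash
python3 -m handwheel '[[[0.6,0,0,-0.05,0,0,0],[0.8,0,0,-0.05,0,0,0],[0.9,0,0,-0.05,0,0,0],[0.9,0,0,-0.05,0,0,0]]]'; python3 -m handwheel '[[[1,0,0,-1,0,0,0],[1,0,0,-2.5,0,0,0],[1,0,0,-4,0,0,0],[1,0,0,-6,0,0,0],[1,0,0,-7,0,0,0]]]'; python3 -c "
from h import *
rows([.45,-.36,.27],-.272)
for n in ['top','side']:
  c=capture(n);b=boxes_of(n,'weight_center');print(n,[(x['conf'],pix2z(c,x['position'],.035)) for x in b])
"
```

```text
clock: 8.82
eef_pos: [0.5398, 0.3173, 0.0256]
ee_rot: [-3.142, -0.004, -0.27]
ft_force: [-0.3, -0.1, 0.6]
grip_width: 0.0735
gripper_force: 0.0
clock: 9.45
eef_pos: [0.5402, 0.3181, 0.24]
ee_rot: [-3.138, -0.009, -0.27]
ft_force: [-0.1, 0.8, -0.9]
grip_width: 0.0918
gripper_force: 0.0
row [3.138, 22.583, -1.047] [-0.024, -0.064, 0.015]
top [(0.56, array([[0.53538405, 0.32075755, 0.035     ]]))]
side [(0.91, array([[0.54189433, 0.31352927, 0.035     ]]))]
```

```bash
python3 -m handwheel '[[[1,1.5,11,-1,0,0,0],[1,1.5,11,-1,0,0,0],[1,1.5,11,-1,0,0,0],[1,1.5,11,-1,0,0,0],[1,1.5,11,-1,0,0,0]]]'; python3 -m handwheel '[[[1,1.6,11.6,0,0,0,0],[1,1.6,11.6,0,0,0,0],[1,1.6,11.6,0,0,0,0],[1,1.6,11.6,0,0,0,0],[1,1.6,11.6,0,0,0,0]]]'; python3 -c "
from h import *
rows([.45,-.36,.27],-.272)"
```

```text
clock: 10.28
eef_pos: [0.4953, 0.0076, 0.2613]
ee_rot: [3.141, 0.0, -0.27]
ft_force: [1.1, -0.4, -0.3]
grip_width: 0.0918
gripper_force: 0.0
clock: 10.9
eef_pos: [0.4542, -0.3017, 0.2613]
ee_rot: [-3.139, -0.001, -0.27]
ft_force: [1.4, 0.1, -0.7]
grip_width: 0.0919
gripper_force: 0.0
row [0.385, 1.908, -0.296] [-0.018, -0.005, 0.012]
```

```bash
python3 -m handwheel '[[[1,0.4,1.6,-0.3,0,0,0],[1,0.4,1.6,-0.3,0,0,0],[1,0.4,1.6,-0.3,0,0,0]]]'; python3 -c "
from h import *
s=robot.sense();print(s['eef_pos'])
c=capture('wrist');cv2.imwrite('pics/w4.png',cv2.resize(c['frame'],None,fx=1.5,fy=1.5))
for b in boxes_of('wrist','tower_center'): print(b,pix2z(c,b['position'],.055,s))
"
```

```text
clock: 11.28
eef_pos: [0.4538, -0.3488, 0.2709]
ee_rot: [-3.139, -0.001, -0.27]
ft_force: [0.1, -0.4, 0.0]
grip_width: 0.0918
gripper_force: 0.0
[ 0.45382305 -0.34884434  0.27091358]
{'position': [284.2, 115.4], 'conf': 0.91} [[ 0.50723049 -0.4023148   0.055     ]]
```

View pics/w4.png

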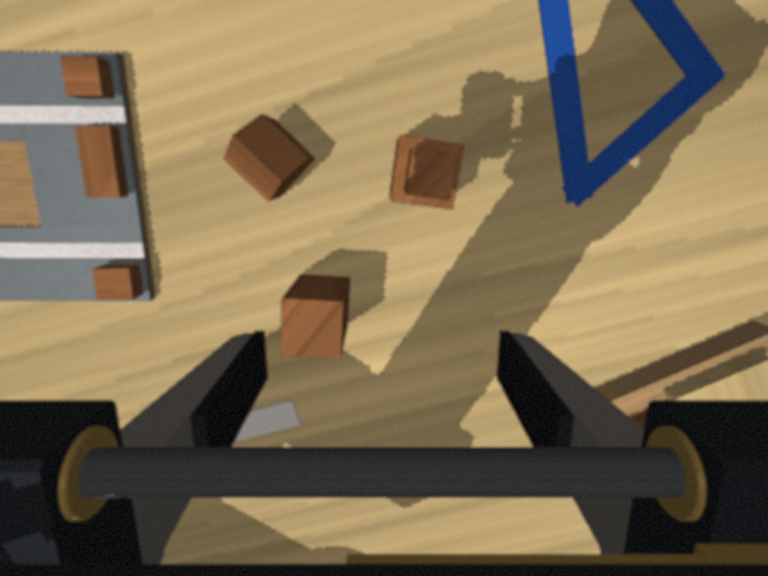

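The wrist view (1.5×) shows the tower at (428,172), i.e. pixel (285,115), turned slightly. The block is at (268,157) and the house at (316,316), and both are clear of it.

```bash
cat >> h.py <<'E'
def model(x,y,yaw,z0=0):
    Rz=R.from_euler('z',yaw).as_matrix(); B=lambda w,a,b:np.array([[i*w/2,j*w/2,k+z0] for i in(-1,1) for j in(-1,1) for k in(a,b)])@Rz.T+[x,y,0]
    return B(.05,0,.075),B(.032,.075,.11)
def sil(c,s,x,y,yaw,z0=0,U=4):
    m=np.zeros((384*U,512*U),np.uint8)
    for P in model(x,y,yaw,z0): cv2.fillConvexPoly(m,cv2.convexHull(((proj(c,P,s)+.5)*U).astype(np.int32)),255)
    return cv2.resize(m,(512,384),interpolation=cv2.INTER_AREA)/255.
def wood(c,box):
    b,g,r=[c['frame'][...,i].astype(float) for i in range(3)]
    m=((r>1.45*g)&(r>30)).astype(np.uint8); o=np.zeros_like(m); x0,y0,x1,y1=box; o[y0:y1,x0:x1]=m[y0:y1,x0:x1]; return o
def fit(c,s,m,x0,z0=0):
    from scipy.optimize import minimize
    best=None
    for a in np.radians(np.arange(-45,45,15))+x0[2]:
        r=minimize(lambda p:np.abs(sil(c,s,p[0]/100,p[1]/100,p[2],z0)-m).sum()/m.sum(),[x0[0]*100,x0[1]*100,a],method='Nelder-Mead',options=dict(initial_simplex=np.array([x0[0]*100,x0[1]*100,a])+np.vstack([np.zeros(3),np.diag([.6,.6,.15])]),maxiter=120))
        if best is None or r.fun<best.fun: best=r
    return best.x[0]/100,best.x[1]/100,best.x[2],best.fun
E
python3 - <<'E'
from h import *
s=robot.sense();c=capture('wrist');f=c['frame']
for p in [(290,118),(268,115),(285,133),(300,75),(330,90),(260,95)]: print(p,f[p[1],p[0]])
m=wood(c,(250,75,320,150));print(m.sum(),cv2.boundingRect(m))
r=fit(c,s,m,(.507,-.402,-.27));print(r,np.degrees(r[2]))
rows([r[0],r[1],.18],r[2])
E
```

```text
(290, 118) [41 65 97]
(268, 115) [ 59  96 143]
(285, 133) [ 55  90 138]
(300, 75) [116 167 192]
(330, 90) [ 62  90 104]
(260, 95) [114 159 184]
1688 (261, 92, 48, 47)
(np.float64(0.5090091911861921), np.float64(-0.39989787700447893), np.float64(-0.41590083592825045), np.float64(0.18426493820276924)) -23.829362594651663
row [2.199, 1.176, 3.082] [-0.009, -0.021, 1.057]
```

```bash
python3 -m handwheel '[[[1,2.2,1.18,1.5,0,0,1.06],[1,2.2,1.18,3,0,0,1.06],[1,2.2,1.18,3,0,0,1.06],[1,2.2,1.18,3,0,0,1.06]]]'
python3 - <<'E'
from h import *
s=robot.sense();c=capture('wrist')
x0=(.509,-.4,-.416)
m0=sil(c,s,*x0)>0;x,y,w,h=cv2.boundingRect(m0.astype(np.uint8));print(x,y,w,h)
m=wood(c,(x-15,y-15,x+w+15,y+h+15))
r=fit(c,s,m,x0);print(r,np.degrees(r[2]))
f=c['frame'].copy();f2=f.copy()
cv2.drawContours(f,cv2.findContours((sil(c,s,*r[:3])>.5).astype(np.uint8),0,1)[0],-1,(0,255,0))
f2[m>0]=(255,0,0)
a,b=max(0,y-40),x-40
o=np.hstack([f[a:a+200,b:b+200],f2[a:a+200,b:b+200]]);cv2.imwrite('pics/w5.png',cv2.resize(o,None,fx=2,fy=2))
E
```

```text
clock: 11.92
eef_pos: [0.5094, -0.4014, 0.1854]
ee_rot: [3.141, -0.006, -0.417]
ft_force: [-0.0, -0.7, 0.9]
grip_width: 0.092
gripper_force: 0.0
224 154 56 68
(np.float64(0.5094060906136315), np.float64(-0.40108083316951365), np.float64(-0.37566558937681743), np.float64(0.1797131906696035)) -21.524052779586253
```

View pics/w5.png

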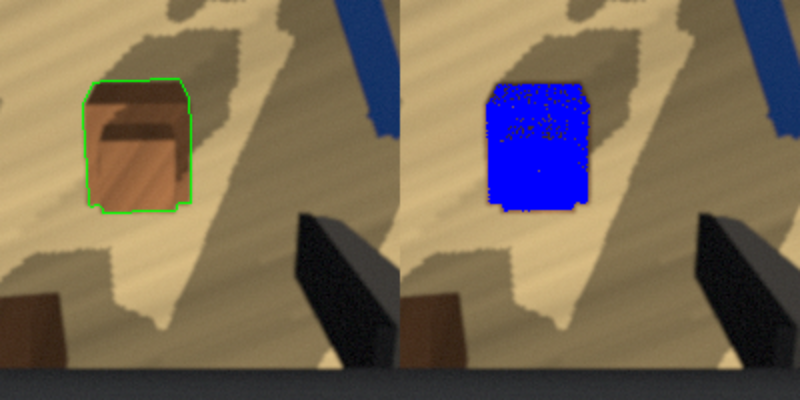

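The view shows the tower upright and square with the tool within a degree or two. The fitted outline matches it, so I grasp the upper part.

```bash
python3 -c "
from h import *
rows([.5094,-.401,.083],-.412)"; python3 -m handwheel '[[[1,0,0,1.5,0,0,0],[1,0,0,2.7,0,0,0],[1,0,0,3.3,0,0,0],[1,0,0,3.3,0,0,0],[1,0,0,3.3,0,0,0]]]';python3 -m handwheel '[[[0.5,0,0,0,0,0,0],[0,0,0,0,0,0,0],[0,0,0,0,0,0,0],[0,0,0,0,0,0,0],[0,0,0,0,0,0,0]]]'; python3 -m handwheel '[[[0,0,0,0,0,0,0],[0,0,0,0,0,0,0]]]'
```

```text
row [-0.053, -0.031, 3.455] [0.009, -0.058, -0.037]
clock: 12.6
eef_pos: [0.5104, -0.4032, 0.0871]
ee_rot: [3.14, -0.008, -0.418]
ft_force: [0.2, 1.0, 0.6]
grip_width: 0.0919
gripper_force: 0.0
clock: 13.22
eef_pos: [0.5092, -0.4019, 0.0843]
ee_rot: [-3.141, -0.004, -0.418]
ft_force: [-0.1, 0.3, -0.1]
grip_width: 0.0441
gripper_force: 0.0
clock: 13.48
eef_pos: [0.5092, -0.4019, 0.0842]
ee_rot: [-3.141, -0.004, -0.418]
ft_force: [0.1, -0.6, -0.4]
grip_width: 0.0318
gripper_force: 29.8
```

```bash
python3 -m handwheel '[[[0,0,0,-0.5,0,0,0],[0,0,0,-1.5,0,0,0],[0,0,0,-3,0,0,0],[0,0,0,-4,0,0,0],[0,0,0,-4,0,0,0]]]'; python3 -c "
from h import *
rows([.602,-.023,.20],-.271)"
```

```text
clock: 14.1
eef_pos: [0.5102, -0.4034, 0.2086]
ee_rot: [3.139, -0.011, -0.418]
ft_force: [-0.4, 0.4, -0.8]
grip_width: 0.0318
gripper_force: 29.8
row [-2.353, -12.832, 0.229] [0.024, -0.077, -1.052]
```

```bash
python3 -m handwheel '[[[0,-0.3,-1.6,0,0,0,-0.2],[0,-0.6,-3.2,0,0,0,-0.4],[0,-0.9,-4.8,0,0,0,-0.6],[0,-1.2,-6.4,0,0,0,-0.8],[0,-1.5,-8,0,0,0,-1.05]]]'; python3 -m handwheel '[[[0,-0.2,-1.4,0,0,0,0],[0,-0.2,-2.5,0,0,0,0],[0,-0.2,-4,0,0,0,0],[0,-0.2,-4,0,0,0,0]]]'; python3 -c "
from h import *
rows([.602,-.023,.20],-.271)"
```

```text
clock: 14.72
eef_pos: [0.5643, -0.1622, 0.2024]
ee_rot: [-3.141, -0.001, -0.271]
ft_force: [0.2, 0.1, -0.9]
grip_width: 0.0319
gripper_force: 29.8
clock: 15.22
eef_pos: [0.5908, -0.0441, 0.2024]
ee_rot: [-3.141, -0.001, -0.267]
ft_force: [0.3, 0.1, 0.0]
grip_width: 0.0318
gripper_force: 29.8
row [0.174, -0.776, 0.081] [-0.005, -0.008, 0.025]
```

```bash
python3 -m handwheel '[[[0,0.17,-0.78,0.5,0,0,0],[0,0.17,-0.78,1.5,0,0,0],[0,0.17,-0.78,2,0,0,0],[0,0.17,-0.78,2,0,0,0],[0,0.17,-0.78,2,0,0,0]]]'
python3 - <<'E'
from h import *
s=robot.sense();c=capture('wrist');t=capture('top');print(s['eef_pos'],s['ee_rot'])
f=c['frame'].copy();Rz=R.from_euler('z',-.271).as_matrix()
Q=np.array([[1,1,0],[1,-1,0],[-1,-1,0],[-1,1,0]])*.038@Rz.T+[.6015,-.023,.012]
P=model(s['eef_pos'][0],s['eef_pos'][1],s['ee_rot'][2],s['eef_pos'][2]-.0842)
for g,k,z in((f,c,s),(t['frame'],t,None)):
    cv2.polylines(g,[proj(k,Q,z).astype(int)],True,(0,255,0))
    for B in P: cv2.polylines(g,[cv2.convexHull(proj(k,B,z).astype(np.int32))],True,(255,0,0))
q=proj(t,Q.mean(0))[0].astype(int);g=t['frame'][q[1]-64:q[1]+64,q[0]-48:q[0]+48]
cv2.imwrite('pics/w6.png',np.hstack([f,cv2.resize(g,(288,384))]))
E
```

```text
clock: 15.85
eef_pos: [0.6034, -0.0266, 0.1453]
ee_rot: [3.142, -0.006, -0.272]
ft_force: [0.1, 0.1, -1.4]
grip_width: 0.032
gripper_force: 29.8
[ 0.60342923 -0.02659352  0.14533213] [ 3.14153525 -0.00573051 -0.27206566]
```

View pics/w6.png

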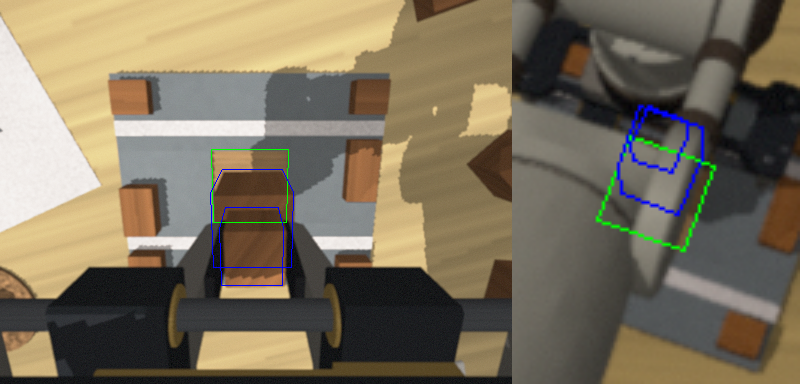

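The wrist view shows the held tower and the empty plot both matching the projected outlines, with the plot at (250,186). The top view is occluded by the arm. I lower it now.

```bash
python3 -c "
from h import *
rows([.6015,-.023,.097],-.271)"; python3 -m handwheel '[[[0,-0.05,-0.12,0.3,0,0,0],[0,-0.05,-0.12,0.7,0,0,0],[0,-0.05,-0.12,1,0,0,0],[0,-0.05,-0.12,1.2,0,0,0],[0,-0.05,-0.12,1.2,0,0,0]]]'; python3 -c "
from h import *
rows([.6015,-.023,.094],-.271)"
```

```text
row [-0.112, -0.09, 1.623] [-0.0, -0.047, -0.006]
clock: 16.58
eef_pos: [0.6021, -0.022, 0.1075]
ee_rot: [3.142, -0.003, -0.271]
ft_force: [-0.2, 0.2, -1.1]
grip_width: 0.032
gripper_force: 29.8
row [-0.012, 0.037, 0.451] [0.0, -0.02, -0.003]
```

```bash
python3 -m handwheel '[[[0,0,0.03,0.2,0,-0.02,0],[0,0,0.03,0.35,0,-0.02,0],[0,0,0.03,0.43,0,-0.02,0],[0,0,0.03,0.43,0,-0.02,0]]]'; python3 -m handwheel '[[[0,0,0,0.03,0,0,0],[0,0,0,0.06,0,0,0],[0,0,0,0.06,0,0,0]]]'
```

```text
clock: 17.08
eef_pos: [0.6023, -0.0229, 0.0952]
ee_rot: [-3.142, -0.001, -0.271]
ft_force: [0.2, 0.4, -0.1]
grip_width: 0.0319
gripper_force: 29.8
clock: 17.45
eef_pos: [0.6023, -0.0229, 0.0936]
ee_rot: [-3.142, -0.001, -0.271]
ft_force: [-0.5, 0.1, -1.5]
grip_width: 0.0319
gripper_force: 29.8
```

```bash
python3 -m handwheel '[[[0,0,0,0.03,0,0,0],[0,0,0,0.05,0,0,0],[0,0,0,0.05,0,0,0]]]'; python3 -m handwheel '[[[0,0,0,0.02,0,0,0],[0,0,0,0.03,0,0,0],[0,0,0,0.03,0,0,0]]]'
```

```text
clock: 17.82
eef_pos: [0.6024, -0.023, 0.0922]
ee_rot: [-3.142, -0.001, -0.271]
ft_force: [-0.3, 1.0, 0.1]
grip_width: 0.0318
gripper_force: 29.8
clock: 18.2
eef_pos: [0.6028, -0.023, 0.0922]
ee_rot: [-3.142, -0.002, -0.271]
ft_force: [-0.6, 0.0, 5.6]
grip_width: 0.0319
gripper_force: 29.9
```

Contact with the floor at the expected height, so I release and rise, then check.

```bash
python3 -m handwheel '[[[0.5,0,0,0,0,0,0],[0.7,0,0,0,0,0,0],[0.9,0,0,0,0,0,0],[0.9,0,0,0,0,0,0]]]'; python3 -m handwheel '[[[1,0,0,-0.7,0,0,0],[1,0,0,-2,0,0,0],[1,0,0,-3.5,0,0,0],[1,-0.5,0,-5,0,0,0],[1,-2,0,-6,0,0,0]]]'; python3 -m handwheel '[[[1,-1,0,0,0,0,0],[1,-1,0,0,0,0,0]]]'
python3 - <<'E'
from h import *
s=robot.sense();c=capture('wrist');w=capture('side')
f=c['frame'].copy()
x0=(.6023,-.023,-.271)
x,y,W,H=cv2.boundingRect((sil(c,s,*x0,.008)>0).astype(np.uint8));print(x,y,W,H,s['eef_pos'])
Rz=R.from_euler('z',-.271).as_matrix()
Q=np.array([[1,1,0],[1,-1,0],[-1,-1,0],[-1,1,0]])*.038@Rz.T+[.6015,-.023,.012]
cv2.polylines(f,[proj(c,Q,s).astype(int)],True,(0,255,0))
a,b=max(0,y-60),max(0,x-60)
A=cv2.resize(f[a:a+200,b:b+200],(400,400));B=cv2.resize(w['frame'][100:360,100:360],(400,400))
cv2.imwrite('pics/w7.png',np.hstack([A,B]))
E
```

```text
clock: 18.7
eef_pos: [0.6023, -0.023, 0.0911]
ee_rot: [-3.142, -0.001, -0.271]
ft_force: [-0.1, 0.6, 0.3]
grip_width: 0.0697
gripper_force: 0.0
clock: 19.32
eef_pos: [0.5452, -0.0073, 0.2737]
ee_rot: [-3.141, -0.005, -0.272]
ft_force: [0.4, -1.0, 0.4]
grip_width: 0.0918
gripper_force: 0.0
clock: 19.58
eef_pos: [0.5147, 0.0017, 0.2716]
ee_rot: [-3.141, -0.003, -0.271]
ft_force: [-0.0, 0.3, 0.1]
grip_width: 0.0918
gripper_force: 0.0
230 69 47 48 [0.51470041 0.00166642 0.27161448]
```

View pics/w7.png

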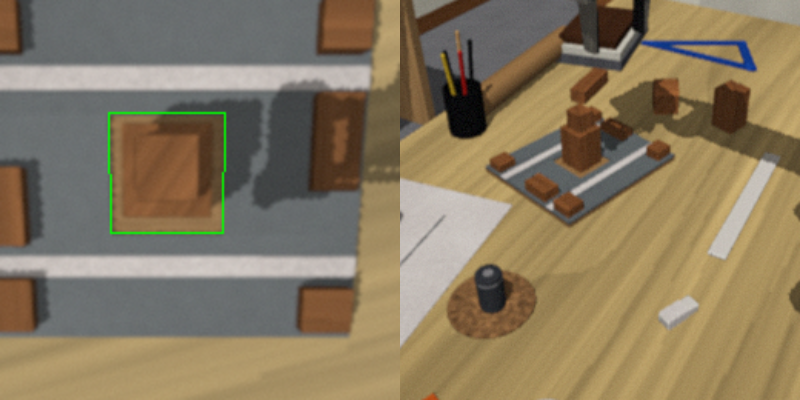

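The views show the tower upright, centred and square inside the plot, and the weight standing near the centre of the mat.

```bash
python3 -c "
from h import *
print(robot.hand_in())"
```

```text
the job is handed in; nothing more can be done
None
```

The weight stands upright on the cork mat and the tower stands upright and square in the plot; the job was handed in at about 20 s of robot time, but the hand-in returned no verdict.

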